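# Dispose of a used dish in the lever-lid waste bin

## Task

Dispose of the used culture dish that lies on the waste bin's loading shelf, without picking anything up: press the paddle of the bin's long lever down until the spring catch hooks over the lever and holds the heavy lid up by itself, then push the dish with a fingertip along the loading shelf until it drops into the bin. Finally press the catch's thumb plate down, so that the lever is freed and the lid falls shut. Do not touch the lid, do not lift the dish, and leave the other things on the worktop where they are.

Things in the scene. Friction and masses are not known exactly. Their poses are not given: they have to be found in the camera images.
- waste_bin: White thick-walled bench waste bin, fixed, on a steel base plate (262 x 172 mm). Origin on the worktop; x points from the loading shelf to the hinge at the back (away from the robot, turned by up to 15 degrees), y to its left, z up. Sizes below are in this frame, mm. Well inside: x -34 to 80, y -46 to 46, floor at z 14, rim at z 95.
- shelf_top (a point): Centre of the steel loading shelf in front of the well, level with its rim (bin's frame x -101, y 0, z 95). The shelf spans x -160 to -42 and is open at its front end; the dish runs between two guide rails, inner faces at y -36.5 and 36.5, tops at z 104.
- paddle_top (a point): Centre of the top of the ribbed black paddle (44 x 28 mm) at the front end of the dark steel lever, 165 mm from its pivot (x 16, y -92, z 70), in the bin's frame at about x -132, y -92, z 144 mm when up; it swings down about 70 mm, to x -149, z 74 mm, when the catch engages. Pressing it takes up to 13 N, at 40 mm/s up to 22 N. It moves with the lever.
- press_lever (a joint): Angle of the lever, rad: 0 at rest with the paddle up, growing as the paddle goes down. The catch snaps over the bar at about 0.44; the stop is at 0.50 (10 mm lower at the paddle). Let go before the catch engages, the lid's weight brings it back to 0.
- bin_lid (a joint): Angle of the heavy lid (0.7 to 0.9 kg, 134 x 110 x 16 mm), rad: 0 shut, about 1.2 (70 degrees) when the catch holds the lever. Shut it covers x -46 to 88 with its top at z 115; hinge along y at x 94, z 104. The lever's roller pushes up a crank on the lid's right side; the lid falls shut within a second when the lever is freed.
- catch (a joint): Angle of the spring catch, rad: 0 at rest, growing as its thumb plate goes down and its hook swings out to the right; at about 0.14 it lets go of the lever, stop at 0.22. The lever pushes the hook aside on its way down. The hook stands just right of the lever at x -95, y -103, its tip at z 88 mm.
- thumb_plate (a point): Centre of the top of the small ribbed steel thumb plate (28 x 28 mm) of the catch, on an arm to the right of the lever, in the bin's frame at x -95, y -165, z 25 mm. Pressed down it travels about 11 mm to let go of the lever, 16 mm to its stop (2 to 8 N); it springs back.
- dish_center (a point): Centre of the used dish: flat round lidded culture dish, 63 mm across, 16 mm high (this point is 8 mm above its underside), 16 g, loose, lying on the loading shelf between the guide rails. It slides freely and tips into the well once its centre has passed the rim's inner edge.
- bin_mouth (a point): Centre of the mouth of the well, at rim height (bin's frame x 23, y 0, z 95 mm).
- clean_dish: Bystander, leave alone: clear lidded culture dish, 63 mm across, 16 mm high, standing on the worktop left of the bin. Origin under its centre.
- timer: Bystander, leave alone: small white lab timer, 62 x 68 x 19 mm, on the worktop left of the bin. Origin under its centre.
- slide_box: Bystander, leave alone: beige microscope-slide box, 75 x 98 x 35 mm, left of the bin. Origin under its centre.
- beaker: Bystander, leave alone: empty clear beaker, 60 mm across, 62 mm high, right of the bin. Origin under its centre.
- dropper_bottle: Bystander, leave alone: small amber dropper bottle, 29 mm across, 93 mm high. Origin under its centre.
- small_bottle: Bystander, leave alone: small clear bottle with a black cap, 47 mm across, 102 mm high. Origin under its centre.
- tape: Bystander, leave alone: roll of adhesive tape lying flat, 68 mm across, 19 mm high. Origin under its centre.
There are look-alikes about, which are no part of the job. What is shaped like the part that bears dish_center but black is not meant.

How it is judged:
By the outcome, as a careful person would: the job done as asked, in the order asked, and still so for the second after the job is handed in, with the robot touching nothing.
It also fails if it takes over 54 s, if anything falls off the work surface, if the arm or the gripper's body presses on something with over 40 N, if the wrist force passes 120 N, or if a joint passes its speed limit or range.

## Robot

A 7-joint arm with a two-finger parallel gripper is mounted at the origin on a cart in front of the work surface, level with it; the furniture and walls round the work are solid. World frame = base frame: x ahead of the robot, y to its left, z up, the work surface at z = 0. Lengths are in m, angles in degrees, forces in N, time in s.
With the tool pointing down it reaches from about 0.425 to 0.8 m from the base axis. Payload 8.3 kg.
Tool frame: the origin (TCP) lies midway between the tips of the shut fingers; the grasp point (between the pads) lies 19 mm behind it (ctrl.tcp_to_grasp is the distance from the TCP to the grasp point, in m); z points along the fingers, y is the line along which they close (so a half turn about z gives the same grasp; the last joint's range is limited). The gripper opens to 85 mm and grips with 20 to 120 N. Pads are 22 mm wide; open, the fingers measure 114 mm over their backs; the gripper's body (76 mm by 85 mm) begins 54 mm behind the grasp point. The pads swing forward as they close: fully open they stand 13 mm farther back than shut.
Start: joints at [73.287, 21.967, 0.94, 78.501, -0.361, 79.538, -2.664], TCP at [0.142, -0.609, 0.231] pointing down, gripper open.
Joint ranges: [-169.22, 169.22], [-14.56, 117.87], [-87.37, 89.26], [10.42, 133.3], [-82.24, 262.24], [0.94, 117.77], [-172.7, 172.7]. Speed limits (degrees/s): [136.94, 136.94, 172.46, 172.46, 180, 180, 180].

## Interface

Orientations are given as [roll, pitch, yaw] about the fixed x, y, z axes, in that order (R = Rz(yaw) Ry(pitch) Rx(roll)).
In Python, from rig import ctrl gives the robot as it stands.
- The arm moves only by the tool jog_arm, never from a script. Its argument "steps" is one flat list of numbers, 7 for each row, row after row: the shift along the tool's x, y, z normalised to -1 to 1, where 1 is 0.25 m, then the turn, a rotation vector about the tool's x, y, z normalised to -1 to 1, where 1 is pi rad, then the gripper's target within -1 to 1 (fully open at 1, half-way at 0, shut at -1). In form: [dx, dy, dz, ax, ay, az, claw, dx, dy, dz, ax, ay, az, claw, ...]. A call has 1 to 20 rows; each row is the pose to reach, as a shift and turn from the pose commanded when the call began, along the tool's axes at that moment, turning the shorter way round; what a row does not reach only later rows make up. A row lasts 1/8 s, in which the tool goes at most 62.5 mm and 10.7 degrees, less where a joint would pass 70% of its speed; a pose out of reach is approached as far as the arm can. A call with a number of a shift or a turn outside -1 to 1 is refused whole. A call with a gripper value outside its range is refused whole. The fingers move at their own pace and stop on an object; "newtons" is the grip in N (left out, the last holds). Time passes only in rows, so rows that repeat a pose let the fingers close. It gives the time, the measured TCP pose, the force, the opening and the grip force at its end, in the units of the state.
- ctrl.get_state(): the state, without advancing time (a new reading comes with each control period).
- ctrl.camera(name): name is "scene" or "top"; returns a dict with "image" (420x560x3 uint8, red, green, blue), "mtx" (3x3 intrinsics, pixels), "world_from_camera" (4x4, takes a point from camera to world coordinates). Camera axes: x right, y up, looking along -z (the intrinsics and any distortion apply to the point x, -y, -z); pixel columns grow to the right and rows downward; lengths in m; the calibration is good to about 2 mm. A picture is of the moment at which its call begins. There is no depth.
- ctrl.job_done(): hands the job in; it is judged then, once.
The state is a dict: "clock": time; "joint_pos": joint angles; "joint_vel": joint speeds; "effort": joint torques, N m; "position": TCP position; "eef_rot": TCP orientation; "contact_force": force on the tool from outside, world axes, zero at the start; "moment": the same for the moment, N m; "grip_width": finger opening in m; "finger_force": force on a finger pad.
Only numpy, scipy, OpenCV 4.12 (cv2) and the standard library are available. Lean on these libraries where they do the work, as an engineer would, in place of code of your own. Each camera call takes 0.05 s, during which the arm holds its last target. There are 200 camera calls.

## Working session

There is one attempt and no reset: what is moved stays moved. The work goes in short steps, Python scripts to look and compute and a tool call to move; the robot and the scene stay as the last step left them, time stands still between calls to the robot, and variables do not carry over. Pictures are saved under pics/ and viewed, at most 10 in all, crops included, and the job is handed in when it is done.

Besides the shell and the picture viewer there is one more tool, called after "Emit:" as name(argument=value, ...), one argument or row to a line, values as JSON. jog_arm: Moves the arm, as the interface text tells. Scaled input: -1 to 1 covers 0.25 m each way for a shift and pi rad each way for a turn. Its arguments: {"type":"object","properties":{"steps":{"type":"array"},"newtons":{"type":"number"}},"required":["steps"]}

```bash
mkdir -p pics
cat > h.py <<'E'
import numpy as np, cv2
from rig import ctrl
def snap(n,f):
    c=ctrl.camera(n); cv2.imwrite(f,c["image"][:,:,::-1]); np.savez(f[:-4],**c); return c
def ray(c,u,v):
    K=np.array(c["mtx"]);T=np.array(c["world_from_camera"])
    p=np.linalg.inv(K)@[u,v,1]; d=T[:3,:3]@[p[0],-p[1],-p[2]]; return T[:3,3],d
def onz(c,u,v,z):
    o,d=ray(c,u,v); return o+d*(z-o[2])/d[2]
def proj(c,P):
    K=np.array(c["mtx"]);T=np.array(c["world_from_camera"])
    q=T[:3,:3].T@(np.array(P)-T[:3,3]); p=K@[q[0],-q[1],-q[2]]; return p[:2]/p[2]
E
python3 - <<'E'
from h import *
for n in("scene","top"):
    c=snap(n,f"pics/{n}0.png"); print(n,c.keys(),np.round(c["mtx"],1).tolist(),np.round(c["world_from_camera"],3).tolist())
print(ctrl.get_state())
E
```

```text
scene dict_keys(['image', 'mtx', 'world_from_camera']) [[413.1, 0.0, 278.8], [0.0, 413.1, 208.1], [0.0, 0.0, 1.0]] [[-0.669, 0.322, -0.67, -0.256], [-0.743, -0.259, 0.617, 0.733], [0.025, 0.911, 0.412, 0.584], [0.0, 0.0, 0.0, 1.0]]
top dict_keys(['image', 'mtx', 'world_from_camera']) [[416.4, 0.0, 287.2], [0.0, 416.4, 217.4], [0.0, 0.0, 1.0]] [[-0.047, 0.975, -0.219, 0.261], [-0.999, -0.046, 0.008, 0.029], [-0.003, 0.219, 0.976, 1.446], [0.0, 0.0, 0.0, 1.0]]
{'clock': 0.1, 'joint_pos': array([73.28525844, 22.00868688,  0.93797048, 78.55496234, -0.35903684,
       79.53949104, -2.6619903 ]), 'joint_vel': array([ 0.0001456 , -0.06680335,  0.00208186, -0.09949622,  0.09627883,
       -0.11880741, -0.05174837]), 'effort': array([ 2.09894861e-03, -6.29140806e+01,  8.47168341e-01, -3.72757459e+01,
        1.67419907e-02,  1.03800485e-02, -7.22215759e-06]), 'position': array([ 0.14169543, -0.60825415,  0.23040044]), 'eef_rot': array([-1.79899768e+02,  3.19181324e-03,  1.31173221e+01]), 'contact_force': array([0.96260068, 0.32415674, 0.9840533 ]), 'moment': array([-0.00013662,  0.00499451, -0.0007266 ]), 'finger_force': 0.0, 'grip_width': 0.0850750622392452}
```

View pics/scene0.png

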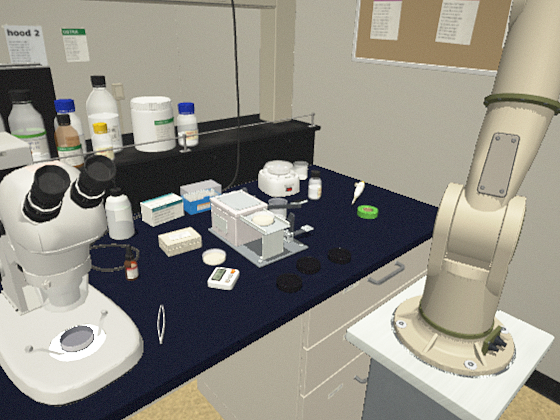

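View pics/top0.png

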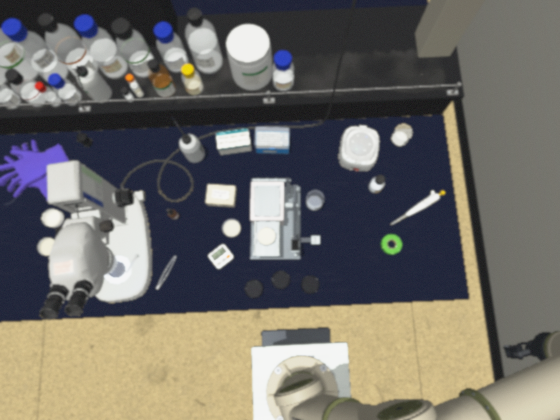

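The top view shows the bin around (275,218), with the white dish on its shelf near (265,234), the paddle near (302,243) and the thumb plate near (316,240). The candidates for the dish are the white one on the shelf at (265,234), the clear one on the worktop at (232,228), and three black ones at (254,288), (281,280) and (310,284). The one on the shelf between the rails fits the description. I'll check it in an enlarged crop.

Run:
```python
from h import *
a=cv2.imread("pics/top0.png")[165:275,220:340]; b=cv2.imread("pics/scene0.png")[180:270,200:320]
a=cv2.resize(a,None,fx=5,fy=5,interpolation=cv2.INTER_CUBIC);cv2.imwrite("pics/ca.png",a)
b=cv2.resize(b,None,fx=6,fy=6,interpolation=cv2.INTER_CUBIC);cv2.imwrite("pics/cb.png",b)
```

```text
(no output)
```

View pics/ca.png

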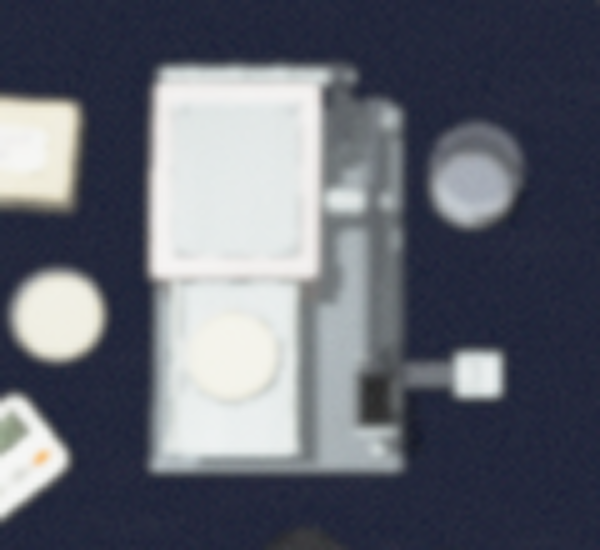

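View pics/cb.png

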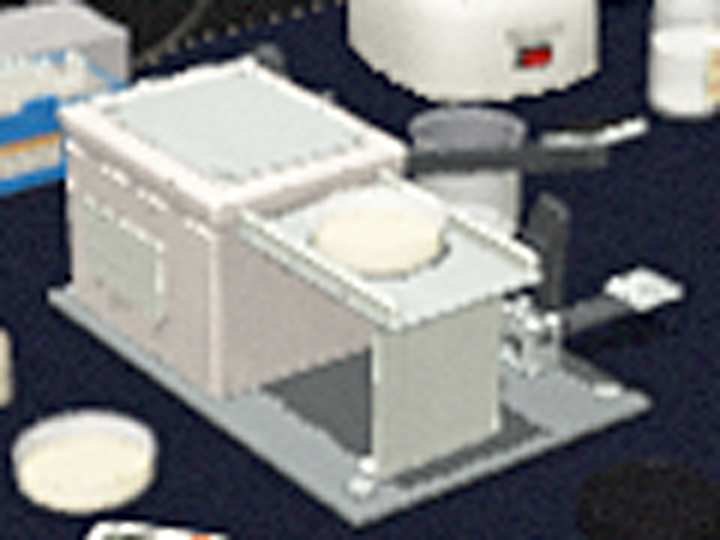

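The crops show the off-white dish lying between the rails on the shelf, so it is the one meant; the black ones are decoys. In the top crop the dish is at (232,357), the paddle at (376,399), the thumb plate at (479,375), and the lid corners at (150,280), (320,278), (324,85) and (157,83). I'll fit the bin's pose from these points.

```bash
cat >> h.py <<'E'
def bw(p,X):
    x,y,t=p; c,s=np.cos(t),np.sin(t); X=np.array(X,float)/1000
    return np.array([x+c*X[0]-s*X[1],y+s*X[0]+c*X[1],X[2]])
E
python3 - <<'E'
from h import *
from scipy.optimize import least_squares
c=np.load("pics/top0.npz"); s=np.load("pics/scene0.npz")
A=[((376,399),(-132,-92,144)),((479,375),(-95,-165,25)),((150,280),(-46,55,115)),((320,278),(-46,-55,115)),((324,85),(88,-55,115)),((157,83),(88,55,115))]
B=[((645,288),(-95,-165,25)),((225,215),(-46,55,115)),((405,160),(-46,-55,115)),((250,62),(88,-55,115)),((65,112),(88,55,115))]
tp=lambda q:((q[0]+.5)/5-.5+220,(q[1]+.5)/5-.5+165)
sp=lambda q:((q[0]+.5)/6-.5+200,(q[1]+.5)/6-.5+180)
def f(p,full=True):
    return np.concatenate([proj(c,bw(p,X))-tp(q) for q,X in A]+[proj(s,bw(p,X))-sp(q) for q,X in B])
r=least_squares(f,[.55,.05,0.],loss="soft_l1"); p=r.x
print(p,np.degrees(p[2])); print(np.round(f(p).reshape(-1,2),1).tolist())
np.save("bin.npy",p)
d=onz(c,*tp((232,357)),.111); d2=onz(s,*sp((380,228)),.107)
t=p[2];R=np.array([[np.cos(t),np.sin(t)],[-np.sin(t),np.cos(t)]])
print("dish bin",R@(d[:2]-p[:2]),R@(d2[:2]-p[:2]))
for n,X in dict(paddle=(-132,-92,144),pdown=(-149,-92,74),thumb=(-95,-165,25),shelf=(-101,0,95),mouth=(23,0,95)).items(): print(n,bw(p,X).round(4),[proj(s,bw(p,X)).round(0)])
q=(proj(s,bw(p,(-132,-92,144)))-[200,180])*6;print(q)
b=(475,170); print("beaker",R@(onz(c,*tp(b),.03)[:2]-p[:2]))
E
```

```text
[ 0.59745489  0.08409731 -0.04620556] -2.6473834486625947
[[0.3, 0.9], [0.2, 0.3], [0.3, 0.1], [-0.1, 0.4], [-0.9, -0.2], [-0.4, 0.3], [-0.0, -0.1], [-1.2, -2.4], [1.3, -3.0], [0.0, -1.0], [-0.6, -1.1]]
dish bin [-0.09626141  0.00189417] [-0.0979548   0.00388444]
paddle [ 0.4613 -0.0017  0.144 ] [array([299., 201.])]
pdown [ 0.4444 -0.0009  0.074 ] [array([302., 226.])]
thumb [ 0.4949 -0.0763  0.025 ] [array([307., 227.])]
shelf [0.4966 0.0888 0.095 ] [array([265., 222.])]
mouth [0.6204 0.083  0.095 ] [array([238., 206.])]
[593.68195728 123.08624173]
beaker [ 0.05158616 -0.16349667]
```

```bash
cat >> h.py <<'E'
from scipy.spatial.transform import Rotation as Ro
def plan(targets,start=None):
    """targets: (world xyz, rpy); start pose -> normalised rows"""
    s=ctrl.get_state()
    p0,e0=(s["position"],s["eef_rot"]) if start is None else start
    R0=Ro.from_euler("xyz",e0,degrees=True); p0=np.array(p0)
    for P,e in targets:
        d=R0.inv().apply(np.array(P)-p0)/.25; r=(R0.inv()*Ro.from_euler("xyz",e,degrees=True)).as_rotvec()/np.pi
        print(np.round(d,3).tolist(),np.round(r,3).tolist())
E
python3 - <<'E'
from h import *
a=([.34,-.42,.27],[180,0,50]);b=([.46,-.20,.25],[180,0,87.35]);c=([.461,-.002,.19],[180,0,87.35])
plan([a]);plan([b],a);plan([c],b)
E
```

```text
[0.943, -0.554, -0.157] [-0.001, -0.0, -0.205]
[0.983, -0.198, 0.08] [0.0, 0.0, -0.207]
[0.791, -0.033, 0.24] [0.0, 0.0, 0.0]
```

Emit:
jog_arm(
  steps=[0.943,-0.554,-0.157,0,0,-0.205,-1,0.943,-0.554,-0.157,0,0,-0.205,-1,0.943,-0.554,-0.157,0,0,-0.205,-1,0.943,-0.554,-0.157,0,0,-0.205,-1,0.943,-0.554,-0.157,0,0,-0.205,-1,0.943,-0.554,-0.157,0,0,-0.205,-1,0.943,-0.554,-0.157,0,0,-0.205,-1],
)

```text
clock: 0.98
position: [0.3388, -0.4211, 0.2701]
eef_rot: [-179.9, 0.0, 49.9]
contact_force: [-1.2, -1.2, -0.2]
grip_width: 0.0
finger_force: 0.0
```

Emit:
jog_arm(
  steps=[0.983,-0.198,0.08,0,0,-0.207,-1,0.983,-0.198,0.08,0,0,-0.207,-1,0.983,-0.198,0.08,0,0,-0.207,-1,0.983,-0.198,0.08,0,0,-0.207,-1,0.983,-0.198,0.08,0,0,-0.207,-1,0.983,-0.198,0.08,0,0,-0.207,-1,0.983,-0.198,0.08,0,0,-0.207,-1],
)

```text
clock: 1.85
position: [0.459, -0.2026, 0.2503]
eef_rot: [-180.0, 0.0, 87.0]
contact_force: [0.4, -0.6, 0.7]
grip_width: -0.0
finger_force: 0.0
```

Run:
```python
from h import *
s=ctrl.get_state();print(s["clock"],s["position"],s["eef_rot"],s["contact_force"],s["joint_pos"])
p=np.load("bin.npy"); e=[180,0,87.35]
plan([(bw(p,(-132,-92,165)),e)])
```

```text
1.85 [ 0.45898448 -0.20258894  0.25033537] [-1.79964988e+02  1.06974026e-02  8.70153291e+01] [ 0.35710885 -0.57654018  0.73251806] [ 44.46721917   7.81879628 -26.827614    94.62492115   3.61262071
  78.44256805  14.14322918]
[0.803, -0.032, 0.341] [-0.0, 0.0, -0.002]
```

Emit:
jog_arm(
  steps=[0.4,-0.016,0.1,0,0,-0.002,-1,0.803,-0.032,0.2,0,0,-0.002,-1,0.803,-0.032,0.341,0,0,-0.002,-1,0.803,-0.032,0.341,0,0,-0.002,-1,0.803,-0.032,0.341,0,0,-0.002,-1,0.803,-0.032,0.341,0,0,-0.002,-1],
)

```text
clock: 2.6
position: [0.4619, -0.0013, 0.1657]
eef_rot: [180.0, 0.0, 87.5]
contact_force: [0.4, 0.1, 0.0]
grip_width: 0.0001
finger_force: 0.0
```

Run:
```python
from h import *
p=np.load("bin.npy"); e=[180,0,87.35]
snap("scene","pics/s1.png")
a=cv2.imread("pics/s1.png")[120:270,180:380];cv2.imwrite("pics/s1c.png",cv2.resize(a,None,fx=4,fy=4,interpolation=cv2.INTER_CUBIC))
th0=np.arctan2(74,148);r=np.hypot(74,148)
print(th0,ctrl.get_state()["position"])
L=[(bw(p,(-132,-92,148)),e)]
for q in (0.1,0.2,0.3,0.4,0.45,0.475):
    L.append((bw(p,(16-r*np.cos(th0-q),-92,70+r*np.sin(th0-q))),e))
plan(L)
print([bw(p,(16-r*np.cos(th0-q),-92,70+r*np.sin(th0-q))).round(4) for q in(.1,.44,.475)])
```

```text
0.4636476090008061 [ 0.46213829 -0.00140152  0.16595825]
[-0.001, -0.003, 0.072] [0.0, 0.0, 0.0]
[-0.001, -0.03, 0.148] [0.0, 0.0, 0.0]
[-0.001, -0.05, 0.211] [0.0, 0.0, 0.0]
[-0.001, -0.064, 0.276] [0.0, 0.0, 0.0]
[-0.001, -0.072, 0.342] [0.0, 0.0, 0.0]
[-0.001, -0.073, 0.375] [0.0, 0.0, 0.0]
[-0.001, -0.073, 0.391] [0.0, 0.0, 0.0]
[array([ 0.4547, -0.0014,  0.1289]), array([ 0.4439, -0.0009,  0.0739]), array([ 0.4439, -0.0009,  0.0681])]
```

View pics/s1c.png

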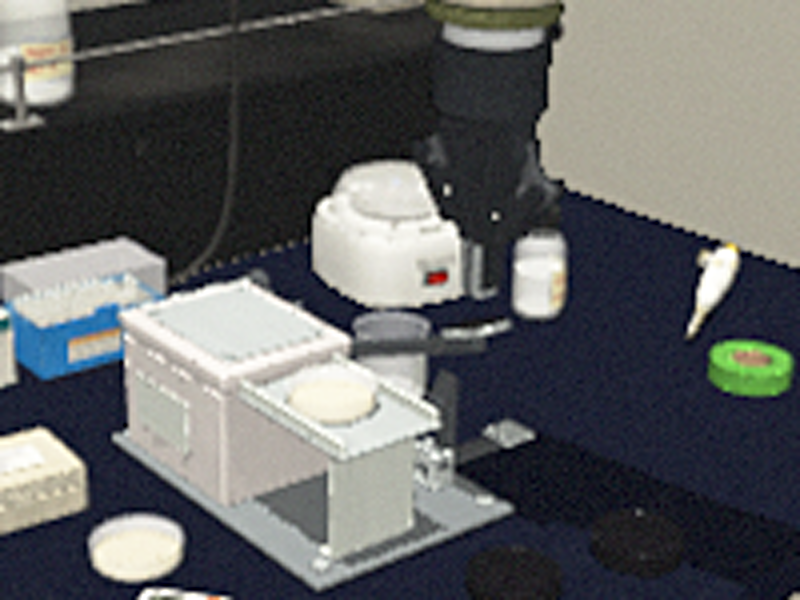

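The shut fingertips stand at crop (480,297), right above the paddle at (480,325). I'll press it down along its arc.

Emit:
jog_arm(
  steps=[0,-0.003,0.06,0,0,0,-1,0,-0.006,0.08,0,0,0,-1,0,-0.012,0.096,0,0,0,-1,0,-0.018,0.112,0,0,0,-1,0,-0.023,0.128,0,0,0,-1,0,-0.029,0.144,0,0,0,-1,0,-0.034,0.16,0,0,0,-1,0,-0.039,0.176,0,0,0,-1,0,-0.044,0.192,0,0,0,-1,0,-0.049,0.208,0,0,0,-1,0,-0.053,0.224,0,0,0,-1,0,-0.056,0.24,0,0,0,-1,0,-0.06,0.256,0,0,0,-1,0,-0.063,0.272,0,0,0,-1,0,-0.066,0.288,0,0,0,-1,0,-0.068,0.304,0,0,0,-1,0,-0.07,0.32,0,0,0,-1,0,-0.072,0.336,0,0,0,-1,0,-0.073,0.352,0,0,0,-1,0,-0.073,0.368,0,0,0,-1],
)

```text
clock: 5.15
position: [0.4433, 0.001, 0.073]
eef_rot: [180.0, 0.0, 87.6]
contact_force: [0.3, -2.1, 2.3]
grip_width: -0.0004
finger_force: 1.1
```

Run:
```python
from h import *
a=snap("scene","pics/s2.png");b=snap("top","pics/t2.png")
A=cv2.resize(a["image"][150:270,200:320],(480,480),interpolation=cv2.INTER_CUBIC);B=cv2.resize(b["image"][165:275,235:315],(320,440),interpolation=cv2.INTER_CUBIC)
B=cv2.copyMakeBorder(B,0,40,0,0,cv2.BORDER_CONSTANT)
cv2.imwrite("pics/c2.png",np.hstack([A,B])[:,:,::-1])
```

```text
(no output)
```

View pics/c2.png

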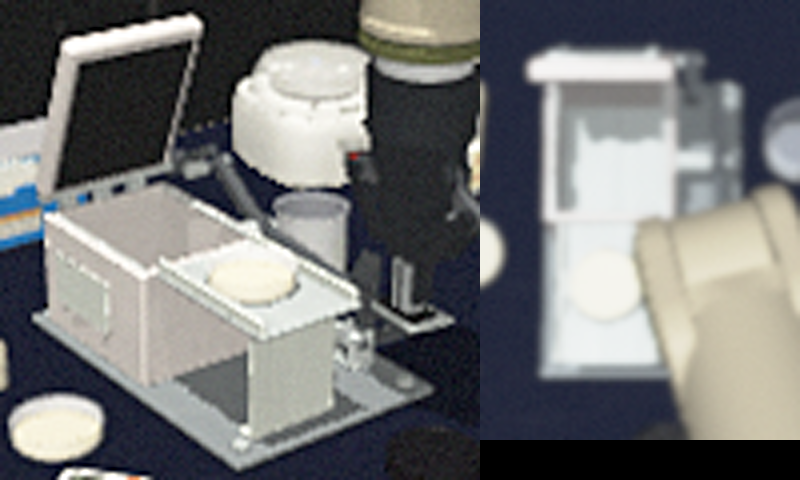

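The lid is up at about 70° and the fingers stand on the lowered paddle at (405,310). I'll press 5 mm further to make sure the catch engages, then back off a little and see whether it holds.

Emit:
jog_arm(
  steps=[0,0,0.012,0,0,0,-1,0,0,0.022,0,0,0,-1,0,0,0.022,0,0,0,-1,0,0,0.022,0,0,0,-1],
)

```text
clock: 5.75
position: [0.4432, 0.0016, 0.0678]
eef_rot: [-180.0, -0.0, 87.6]
contact_force: [-2.0, -0.6, 1.2]
grip_width: 0.0002
finger_force: 0.5
```

Emit:
jog_arm(
  steps=[0,0,-0.02,0,0,0,-1,0,0,-0.04,0,0,0,-1,0,0,-0.06,0,0,0,-1,0,0,-0.08,0,0,0,-1,0,0,-0.08,0,0,0,-1],
)

```text
clock: 6.38
position: [0.4437, 0.0014, 0.0883]
eef_rot: [179.9, 0.0, 87.6]
contact_force: [-0.8, -0.2, 0.3]
grip_width: 0.0001
finger_force: 0.0
```

Run:
```python
from h import *
s=ctrl.get_state();print(s["clock"],s["position"],s["contact_force"])
a=snap("scene","pics/s3.png")
cv2.imwrite("pics/c3.png",cv2.resize(a["image"][150:270,200:320],(600,600),interpolation=cv2.INTER_CUBIC)[:,:,::-1])
```

```text
6.375 [0.44368235 0.00143341 0.08833976] [-0.82912568 -0.16562169  0.28660305]
```

View pics/c3.png

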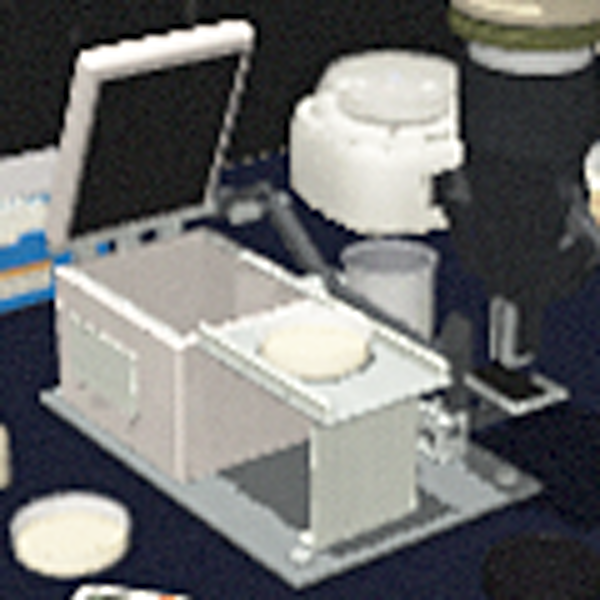

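The catch holds: the lid stays up with the fingers clear of the paddle, with a gap at (510,365). Next I'll move behind the dish.

Run:
```python
from h import *
p=np.load("bin.npy"); e=[180,0,87.35]
s=ctrl.get_state()["position"]
a=(bw(p,(-155,3,165)),e);b=(bw(p,(-155,3,104)),e);c=(bw(p,(-45,2,104)),e)
plan([([s[0],s[1],.165],e),a,b]);plan([c],b)
```

```text
[-0.0, 0.0, -0.308] [0.0, 0.0, 0.002]
[0.371, -0.018, -0.308] [0.0, 0.0, 0.002]
[0.371, -0.018, -0.064] [0.0, 0.0, 0.002]
[-0.004, 0.44, 0.0] [0.0, 0.0, 0.0]
```

Emit:
jog_arm(
  steps=[0,0,-0.2,0,0,0,-1,0,0,-0.308,0,0,0,-1,0.15,-0.01,-0.308,0,0,0.002,-1,0.371,-0.018,-0.308,0,0,0.002,-1,0.371,-0.018,-0.308,0,0,0.002,-1,0.371,-0.018,-0.2,0,0,0.002,-1,0.371,-0.018,-0.12,0,0,0.002,-1,0.371,-0.018,-0.064,0,0,0.002,-1,0.371,-0.018,-0.064,0,0,0.002,-1,0.371,-0.018,-0.064,0,0,0.002,-1],
)

```text
clock: 7.68
position: [0.4431, 0.0943, 0.1044]
eef_rot: [180.0, -0.0, 87.3]
contact_force: [-0.1, 0.2, 0.7]
grip_width: 0.0
finger_force: 0.0
```

Emit:
jog_arm(
  steps=[0,0.03,0,0,0,0,-1,0,0.06,0,0,0,0,-1,0,0.09,0,0,0,0,-1,0,0.12,0,0,0,0,-1,0,0.15,0,0,0,0,-1],
)

```text
clock: 8.3
position: [0.4806, 0.0926, 0.1039]
eef_rot: [-180.0, -0.0, 87.3]
contact_force: [-0.8, 0.5, 2.0]
grip_width: -0.0001
finger_force: 0.7
```

Run:
```python
from h import *
s=ctrl.get_state();print(s["clock"],s["position"],s["contact_force"])
a=snap("scene","pics/s4.png")
cv2.imwrite("pics/c4.png",cv2.resize(a["image"][150:270,200:320],(600,600),interpolation=cv2.INTER_CUBIC)[:,:,::-1])
```

```text
8.3 [0.48060641 0.09262059 0.10388897] [-0.84779715  0.49442151  2.04731835]
```

View pics/c4.png

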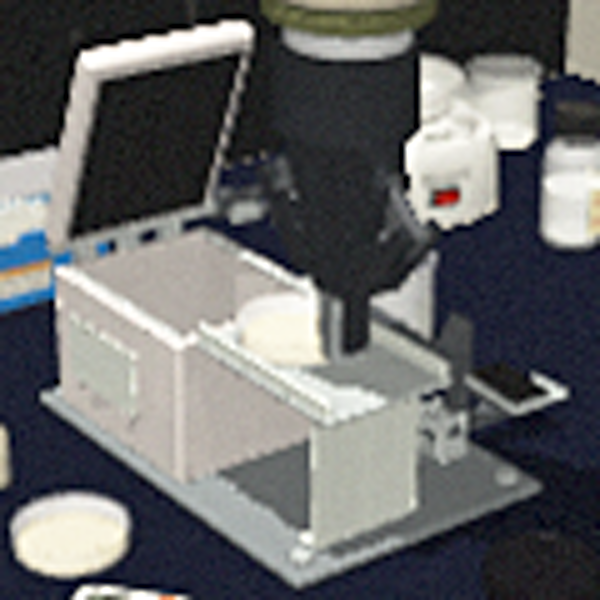

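The fingers are at (345,330), right behind the dish at (280,330), which is sliding along between the rails. I'll keep pushing.

Emit:
jog_arm(
  steps=[0,0.03,0,0,0,0,-1,0,0.06,0,0,0,0,-1,0,0.09,0,0,0,0,-1,0,0.12,0,0,0,0,-1,0,0.15,0,0,0,0,-1,0,0.18,0,0,0,0,-1,0,0.21,0,0,0,0,-1,0,0.24,0,0,0,0,-1,0,0.27,0,0,0,0,-1,0,0.29,0,0,0,0,-1,0,0.29,0,0,0,0,-1,0,0.29,0,0,0,0,-1],
)

```text
clock: 9.85
position: [0.5523, 0.0891, 0.1038]
eef_rot: [-180.0, -0.0, 87.3]
contact_force: [-0.7, -0.1, -0.1]
grip_width: -0.0003
finger_force: 0.0
```

Emit:
jog_arm(
  steps=[0,-0.04,-0.1,0,0,0,-1,0,-0.2,-0.25,0,0,0,-1,0,-0.3,-0.35,0,0,0,-1,0,-0.3,-0.35,0,0,0,-1],
)

```text
clock: 10.35
position: [0.4774, 0.0932, 0.1935]
eef_rot: [179.8, 0.1, 87.3]
contact_force: [0.5, -0.4, 0.2]
grip_width: -0.0004
finger_force: 0.0
```

Run:
```python
from h import *
s=ctrl.get_state();print(s["clock"],s["position"],s["contact_force"])
a=snap("scene","pics/s5.png");b=snap("top","pics/t5.png")
A=cv2.resize(a["image"][150:270,200:320],(480,480),interpolation=cv2.INTER_CUBIC);B=cv2.resize(b["image"][165:275,235:315],(320,440),interpolation=cv2.INTER_CUBIC)
B=cv2.copyMakeBorder(B,0,40,0,0,cv2.BORDER_CONSTANT)
cv2.imwrite("pics/c5.png",np.hstack([A,B])[:,:,::-1])
p=np.load("bin.npy")
e0=[180,0,87.35]
Rb=Ro.from_euler("z",p[2])
# tilt about bin x so that the tool body leans to bin -y (right)
e=(Rb*Ro.from_euler("x",-8,degrees=True)*Rb.inv()*Ro.from_euler("xyz",e0,degrees=True))
print("tool z in bin", Rb.inv().apply(e.apply([0,0,1])))
e=e.as_euler("xyz",degrees=True)
w=(bw(p,(-110,-100,210)),e0);a=(bw(p,(-97,-169,110)),e);b=(bw(p,(-97,-169,32)),e);c=(bw(p,(-97,-169,8)),e)
plan([w]);plan([(bw(p,(-97,-169,180)),e),a],w);plan([b,c],a)
```

```text
10.35 [0.47738131 0.09322902 0.19350964] [ 0.50332606 -0.36870933  0.17498281]
tool z in bin [ 1.08543818e-16 -1.39173101e-01 -9.90268069e-01]
[-0.41, 0.04, -0.074] [0.0, 0.0, -0.001]
[-0.276, 0.052, 0.12] [-0.0, -0.044, 0.0]
[-0.276, 0.052, 0.4] [-0.0, -0.044, 0.0]
[0.043, -0.0, 0.309] [0.0, 0.0, 0.0]
[0.057, -0.0, 0.404] [0.0, 0.0, 0.0]
```

View pics/c5.png

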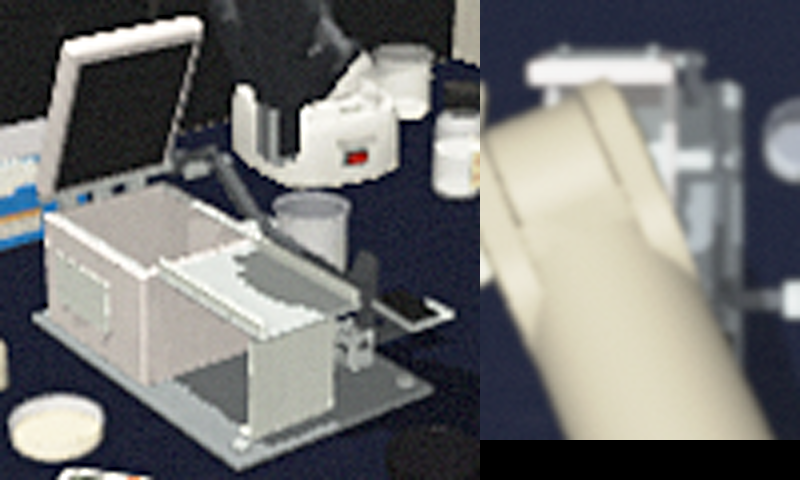

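The shelf is empty and the lid still up, so the dish is in the bin; the clean dish at (57,428) hasn't moved. The tilt has the wrong sign, so I'll use +8°.

Run:
```python
from h import *
p=np.load("bin.npy"); e0=[180,0,87.35]; Rb=Ro.from_euler("z",p[2])
e=(Rb*Ro.from_euler("x",8,degrees=True)*Rb.inv()*Ro.from_euler("xyz",e0,degrees=True))
print(Rb.inv().apply(e.apply([0,0,1])))
e=e.as_euler("xyz",degrees=True)
w=(bw(p,(-110,-100,210)),e0);a=(bw(p,(-97,-168,110)),e);b=(bw(p,(-97,-168,30)),e);c=(bw(p,(-97,-168,9)),e)
plan([w]);plan([(bw(p,(-97,-168,180)),e),a],w);plan([b,c],a)
```

```text
[ 1.27126778e-16  1.39173101e-01 -9.90268069e-01]
[-0.41, 0.04, -0.074] [0.0, 0.0, -0.001]
[-0.272, 0.052, 0.12] [0.0, 0.044, 0.0]
[-0.272, 0.052, 0.4] [0.0, 0.044, 0.0]
[-0.045, 0.0, 0.317] [0.0, 0.0, 0.0]
[-0.056, 0.0, 0.4] [0.0, 0.0, 0.0]
```

Emit:
jog_arm(
  steps=[-0.2,0.02,-0.074,0,0,0,-1,-0.41,0.04,-0.074,0,0,0,-1,-0.41,0.04,-0.074,0,0,0,-1,-0.41,0.04,-0.074,0,0,0,-1],
)

```text
clock: 10.95
position: [0.4826, -0.01, 0.2087]
eef_rot: [-179.9, -0.1, 87.2]
contact_force: [-1.5, 1.2, 0.3]
grip_width: -0.0001
finger_force: 0.0
```

Emit:
jog_arm(
  steps=[-0.272,0.052,0.12,0,0.044,0,-1,-0.272,0.052,0.12,0,0.044,0,-1,-0.272,0.052,0.12,0,0.044,0,-1,-0.272,0.052,0.28,0,0.044,0,-1,-0.272,0.052,0.4,0,0.044,0,-1,-0.272,0.052,0.4,0,0.044,0,-1,-0.272,0.052,0.4,0,0.044,0,-1],
)

```text
clock: 11.82
position: [0.4935, -0.0771, 0.1113]
eef_rot: [179.9, -7.9, 87.4]
contact_force: [-0.3, 0.5, 0.4]
grip_width: -0.0
finger_force: 0.0
```

Run:
```python
from h import *
s=ctrl.get_state();print(s["clock"],s["position"],s["eef_rot"],s["contact_force"])
p=np.load("bin.npy");e=s["eef_rot"]
plan([(bw(p,(-97,-168,z)),e) for z in(30,20,12,9)])
```

```text
11.825 [ 0.49345105 -0.07714351  0.11132326] [179.89816624  -7.92341623  87.43372597] [-0.329335    0.4675547   0.39237145]
[-0.053, -0.003, 0.321] [0.0, 0.0, 0.0]
[-0.059, -0.003, 0.361] [0.0, 0.0, 0.0]
[-0.063, -0.003, 0.392] [0.0, 0.0, 0.0]
[-0.065, -0.003, 0.404] [0.0, 0.0, 0.0]
```

Emit:
jog_arm(
  steps=[-0.02,0,0.15,0,0,0,-1,-0.05,-0.003,0.29,0,0,0,-1,-0.053,-0.003,0.321,0,0,0,-1,-0.056,-0.003,0.335,0,0,0,-1,-0.058,-0.003,0.35,0,0,0,-1,-0.06,-0.003,0.365,0,0,0,-1,-0.062,-0.003,0.38,0,0,0,-1,-0.063,-0.003,0.392,0,0,0,-1,-0.063,-0.003,0.392,0,0,0,-1,-0.063,-0.003,0.392,0,0,0,-1],
)

```text
clock: 13.08
position: [0.4916, -0.081, 0.0106]
eef_rot: [-180.0, -7.9, 87.3]
contact_force: [0.1, -0.5, 1.0]
grip_width: 0.0
finger_force: 0.6
```

Run:
```python
from h import *
a=snap("scene","pics/s6.png")
cv2.imwrite("pics/c6.png",cv2.resize(a["image"][150:270,200:320],(600,600),interpolation=cv2.INTER_CUBIC)[:,:,::-1])
d=cv2.absdiff(a["image"],np.load("pics/s5.npz")["image"]).max(2)
print("lid region change",(d[150:190,205:255]>40).sum())
```

```text
lid region change 467
```

The lid area has changed. I'll back off the way I came and take the last picture there.

Emit:
jog_arm(
  steps=[0,0,0,0,0,0,-1,0,0,0,0,0,0,-1,0,0,0,0,0,0,-1,0,0,0,0,0,0,-1,0,0,-0.06,0,0,0,-1,-0.03,0,-0.2,0,0,0,-1,-0.1,0,-0.4,0,0,0,-1,-0.3,0,-0.7,0,0,0,-1,-0.5,0,-0.8,0,0,0,-1,-0.7,0,-0.8,0,0,0,-1,-0.7,0,-0.8,0,0,0,-1,-0.7,0,-0.8,0,0,0,-1],
)

```text
clock: 14.62
position: [0.4819, -0.2811, 0.1849]
eef_rot: [180.0, -8.0, 87.2]
contact_force: [0.5, 1.4, 0.0]
grip_width: -0.0001
finger_force: 0.0
```

Run:
```python
from h import *
a=snap("scene","pics/s7.png");b=snap("top","pics/t7.png")
A=cv2.resize(a["image"][130:300,120:380],(520,340),interpolation=cv2.INTER_CUBIC);B=cv2.resize(b["image"][165:305,205:335],(280,302),interpolation=cv2.INTER_CUBIC)
B=cv2.copyMakeBorder(B,0,38,0,0,cv2.BORDER_CONSTANT)
cv2.imwrite("pics/c7.png",np.hstack([A,B])[:,:,::-1])
for k,n in((a,"scene"),(b,"top")):
    d=cv2.absdiff(cv2.GaussianBlur(k["image"],(3,3),0),cv2.GaussianBlur(np.load(f"pics/{n}0.npz")["image"],(3,3),0)).max(2)>60
    m,l,st,_=cv2.connectedComponentsWithStats(d.astype(np.uint8)); print(n,[x.tolist() for x in st[1:] if x[4]>15])
```

```text
scene [[436, 0, 42, 37, 1038], [492, 5, 32, 87, 450], [547, 14, 10, 13, 55], [387, 22, 12, 18, 150], [362, 24, 14, 28, 242], [541, 51, 19, 24, 408], [366, 58, 9, 4, 20], [476, 69, 8, 6, 31], [359, 73, 5, 8, 20], [474, 77, 3, 12, 21], [466, 90, 23, 42, 263], [359, 97, 28, 9, 144], [543, 98, 17, 17, 174], [484, 102, 12, 5, 27], [348, 106, 36, 58, 1233], [486, 107, 10, 11, 45], [457, 134, 11, 54, 161], [481, 147, 9, 31, 60], [434, 188, 17, 60, 605], [451, 194, 10, 32, 39], [465, 194, 5, 8, 17], [509, 200, 6, 48, 111], [519, 203, 11, 34, 106], [358, 205, 20, 8, 80]]
top [[399, 175, 63, 128, 5357], [467, 189, 10, 34, 246], [406, 192, 29, 24, 219], [397, 201, 17, 16, 105], [391, 219, 7, 6, 22], [383, 234, 20, 19, 233], [335, 304, 111, 101, 1908], [526, 333, 23, 27, 340], [505, 344, 16, 14, 129], [328, 354, 20, 15, 108], [497, 371, 63, 49, 2410], [296, 379, 14, 10, 66], [434, 384, 64, 36, 1031], [301, 387, 18, 14, 95], [271, 393, 17, 17, 91], [426, 393, 8, 7, 32], [366, 398, 58, 22, 972]]
```

View pics/c7.png

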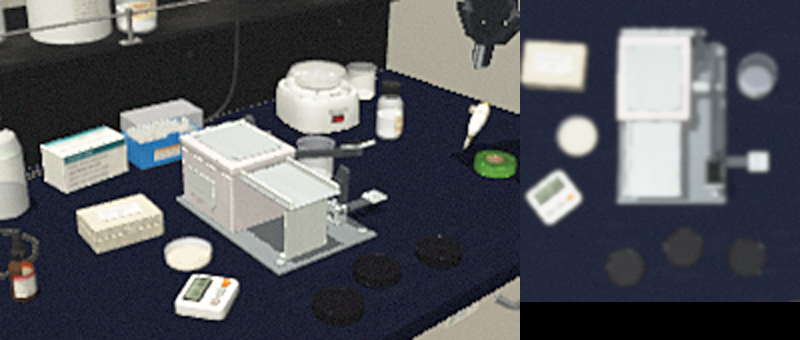

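The lid is shut at (240,150), the lever is back up at (345,148), the shelf is empty, and everything else is where it was. The arm is clear, so I'll hand the job in.

```bash
python3 -c "
from rig import ctrl
print(ctrl.job_done())"
```

```text
the job is handed in; nothing more can be done
None
```

The lever was latched, the dish was pushed off the shelf into the bin, and the catch was released so the lid fell shut; the final pictures show the bystanders unmoved, and I handed the job in at about 15 s.

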